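# Take the hub cap off the unguarded fan of a twin-fan extractor

## Robot

A 7-joint arm with a two-finger parallel gripper is mounted at the origin on a cart in front of the work surface, level with it; the furniture and walls round the work are solid. World frame = base frame: x ahead of the robot, y to its left, z up, the work surface at z = 0. Lengths are in m, angles in rad, forces in N, time in s.
With the tool pointing down it reaches from about 0.4 to 0.85 m from the base axis. Payload 10.4 kg.
Tool frame: the origin (TCP) lies at the very end of the fingers, on their centre line; the grasp point (between the pads) lies 19 mm behind it; z points along the fingers, y is the line along which they close (so a half turn about z gives the same grasp; the last joint's range is limited). The gripper opens to 87 mm and grips with 3 to 60 N. Pads are 19 mm wide; open, the fingers measure 117 mm over their backs; the gripper's body (75 mm by 190 mm) begins 51 mm behind the grasp point.
Start: joints at [-1.168, 0.332, -0.065, 1.46, 0.022, 1.35, -0.088], TCP at [0.258, 0.569, 0.223] pointing down, gripper open.
Joint ranges: [-2.6, 2.6], [-0.5, 2.12], [-1.47, 1.34], [0.16, 2.42], [-1.27, 4.41], [0.06, 2.06], [-2.6, 2.6]. Speed limits (rad/s): [2.22, 2.22, 2.79, 2.79, 3.14, 3.14, 3.14].

## Interface

Orientations are given as a unit quaternion [x, y, z, w].
In Python, from bench import * gives the robot as it stands.
- The arm moves only by the tool step_arm, never from a script. Its arguments are lists of equal length, an entry for each row: "delta_pos": the shift along the world's x, y, z in units of 25 mm (1.0 is 25 mm), a list of three; "turn": the turn about the world's z in units of 0.12 rad (1.0 is 0.12 rad). In form: {"delta_pos": [[tx, ty, tz], ...], "turn": [turn, ...]}. A call has 1 to 12 rows; each row shifts and turns the commanded pose from where the row before left it; what a row does not reach is not made up. A row lasts 1/10 s, in which the tool goes at most 50 mm and 8.59 degrees, less where a joint would pass 70% of its speed; a pose out of reach is approached as far as the arm can. A call with a number of a shift or a turn outside -1 to 1 is refused whole. A call with a gripper value outside its range is refused whole. "grip" is the closure, from 0 (fully open) to 1 (shut), set as the call begins (left out, the last holds). The fingers move at their own pace and stop on an object; "newtons" is the grip in N (left out, the last holds). Time passes only in rows, so rows that do not move let the fingers close. It gives the time, the measured TCP pose, the force, the opening and the grip force at its end, in the units of the state.
- read_state(): the state, without advancing time (a new reading comes with each control period).
- camera(name): name is "scene" or "top" or "wrist"; returns a dict with "image" (480x640x3 uint8, red, green, blue), "z_map" (480x640 float32, m along the optical axis (not along the pixel's ray), 0 where there is no reading), "mtx" (3x3 intrinsics, pixels), "view" (4x4, takes a point from world to camera coordinates). Camera axes: x right, y up, looking along -z (the intrinsics and any distortion apply to the point x, -y, -z); pixel columns grow to the right and rows downward; lengths in m; the calibration is good to about 2 mm. A picture is of the moment at which its call begins.
- close_job(): hands the job in; it is judged then, once.
The state is a dict: "time": time; "joint_positions": joint angles; "joint_vel": joint speeds; "joint_torque": joint torques, N m; "ee_pos": TCP position; "eef_rot": TCP orientation; "ft_force": force on the tool from outside, world axes, zero at the start; "torque": the same for the moment, N m; "width": finger opening in m; "grip_force": force on a finger pad.
Only numpy, scipy, OpenCV 4.12 (cv2) and the standard library are available. Lean on these libraries where they do the work, as an engineer would, in place of code of your own. Each camera call takes 0.05 s, during which the arm holds its last target. There are 200 camera calls.

## Task

A twin-fan extractor lies on its back on the worktop for cleaning. On the fan whose wire guard has been taken off, unscrew the round hub cap: it may have a normal or a reverse thread, so with a light grip try it gently each way, never wrenching it against its stop, then turn it fully loose the way it goes. Lift the cap straight off and finish while still holding it in the gripper, upright, still and at least 5 cm above where it sat, leaving the bowl and the spice jar where they are.

Things in the scene. Friction and masses are not known exactly. Their poses are not given: they have to be found in the camera images.
- cap_center (a point): Centre (half-way up) of the loose black hub cap on the unguarded fan: fluted round screw cap, 52 mm across, 38 mm tall, about 60 g, flat on top, z up its axis. Screwed home its centre is 83.5 mm above the worktop. The wrong way it meets a stop within 8 degrees; the right way it turns easily (a 15 N grip is plenty), is free of the thread after 110 degrees, so lifts straight off, and stops at about 148.
- housing: The white extractor housing on its back, fixed, 172 x 324 mm and 50 mm high; origin at the centre of its underside, x across, y along its length. The two fan axes are vertical, at y = +76 and -76 mm of its frame. Beware of the wall cabinet: it hangs 0.44 m above the worktop beyond x = 0.52 and left of y = 0.28, so swing the arm in close to its base.
- fan_1: A grey fan wheel with its hub, fixed (locked by a steel strap); origin on its axis at worktop height. Blades 130 mm across, all below 56 mm; hub 47 mm across where the cap sits, 64 mm up, under a 33 mm tall threaded steel neck. The thread is normal or reverse: no outside sign. Let go part-way, the cap stays put, so it can be turned in bites. Which wheel is in which opening changes.
- fan_2: The other fan wheel, the same from outside.
- guard_fitted: The domed round wire guard, 145 mm across, still fixed over the other fan (not to be opened); origin on that fan's axis at worktop height, top of the dome 112 mm above the worktop.
- bowl: Bystander: plain light plastic bowl, 125 mm across, 44 mm high; origin under its centre.
- spice_jar: Bystander: spice jar, 40 mm across, 105 mm tall; origin under its centre.
There are look-alikes about, which are no part of the job. What is shaped like the part that bears cap_center but blue or white is not meant.

How it is judged:
By the outcome, as a careful person would: the job done as asked, in the order asked, and still so for the second after the job is handed in, while the arm keeps its last pose, push and grip.
It also fails if it takes over 51 s, if anything falls off the work surface, if the arm or the gripper's body presses on something with over 40 N, if the wrist force passes 120 N, or if a joint passes its speed limit or range.

## Working session

There is one attempt and no reset: what is moved stays moved. The work goes in short steps, Python scripts to look and compute and a tool call to move; the robot and the scene stay as the last step left them, time stands still between calls to the robot, and variables do not carry over. Pictures are saved under pics/ and viewed, at most 10 in all, crops included, and the job is handed in when it is done.

Besides the shell and the picture viewer there is one more tool, called after ">>>" in YAML: its name, and indented under it one key for each argument. step_arm: Moves the arm, as the interface text tells. Shifts and turns lie within -1 to 1; 1 stands for 25 mm of shift or 0.12 rad of turn. Its arguments: {"type":"object","properties":{"delta_pos":{"type":"array"},"turn":{"type":"array"},"grip":{"type":"number"},"newtons":{"type":"number"}},"required":["delta_pos","turn"]}

```bash
mkdir -p pics; cat > h.py <<'E'
from bench import *
import numpy as np, cv2
def pt(c,u,v):
    d=float(c["z_map"][int(v),int(u)]); K=c["mtx"]
    p=np.array([(u-K[0,2])/K[0,0]*d, -(v-K[1,2])/K[1,1]*d, -d,1])
    return (np.linalg.inv(c["view"])@p)[:3]
def cloud(c):
    d=c["z_map"].astype(float);K=c["mtx"];v,u=np.mgrid[:480,:640]
    P=np.stack([(u-K[0,2])/K[0,0]*d,-(v-K[1,2])/K[1,1]*d,-d,np.ones_like(d)],-1)
    return (P@np.linalg.inv(c["view"]).T)[...,:3]
E
python3 - <<'E'
from h import *
import pickle
for n in("scene","top"):
    c=camera(n);cv2.imwrite(f"pics/{n}.png",c["image"][...,::-1]);pickle.dump(c,open(n+".pkl","wb"))
    print(n,c["view"].round(3).tolist(),c["mtx"].tolist())
print(read_state())
E
```

```text
scene [[-0.779, -0.627, 0.016, 0.559], [0.27, -0.313, 0.911, -0.131], [-0.566, 0.713, 0.413, -0.828], [0.0, 0.0, 0.0, 1.0]] [[488.4945629403538, 0.0, 322.4519490918421], [0.0, 488.4945629403538, 238.184860927333], [0.0, 0.0, 1.0]]
top [[0.005, -1.0, -0.016, 0.269], [0.998, 0.004, 0.065, -0.536], [-0.065, -0.016, 0.998, -0.937], [0.0, 0.0, 0.0, 1.0]] [[502.9079887593806, 0.0, 318.32053069986773], [0.0, 502.9079887593806, 245.47786984199044], [0.0, 0.0, 1.0]]
{'time': 0.1, 'joint_positions': array([-1.16760694,  0.33283253, -0.06469611,  1.46084795,  0.02163693,
        1.34991209, -0.08850396]), 'joint_vel': array([ 3.02581933e-04, -2.48738935e-03, -9.15359903e-04, -1.90010456e-03,
        7.01637301e-04, -5.23704177e-05,  5.30698659e-04]), 'joint_torque': array([ 8.44101251e-04, -6.24541569e+01,  2.42025551e-02, -3.90723395e+01,
       -6.13777852e-02,  3.65537137e-02,  8.02761292e-05]), 'ee_pos': array([0.25802354, 0.56887167, 0.22182309]), 'eef_rot': array([ 2.11280552e-01,  9.77425242e-01, -6.45430461e-04, -9.05037160e-05]), 'ft_force': array([-0.67570518,  0.87700418, -0.12905656]), 'torque': array([0.03100162, 0.06139568, 0.02937804]), 'grip_force': 0.0, 'width': 0.08672739938915783}
```

View pics/top.png

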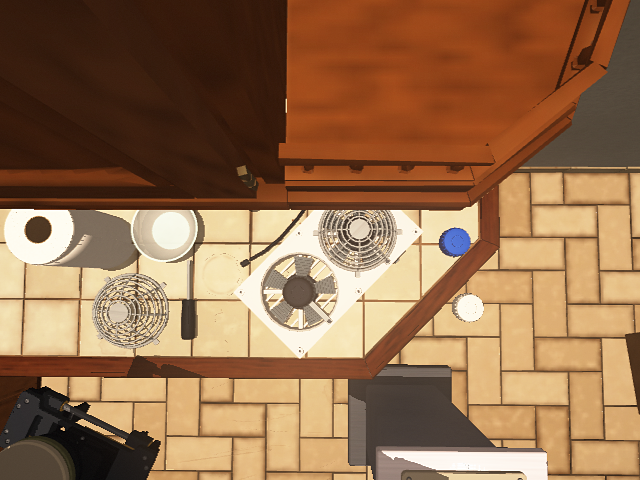

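View pics/scene.png

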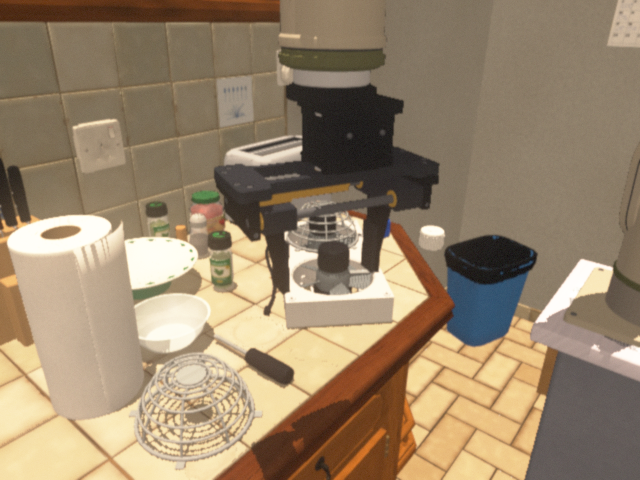

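The top view shows the black cap at about (300,291), the fitted guard at (358,232), and the blue and white look-alikes at (455,242) and (468,307). The scene view shows the jar at (220,260) and the bowl at (170,325). Next I'll locate the cap.

```bash
python3 - <<'E'
from h import *
import pickle
c=pickle.load(open("top.pkl","rb"));P=cloud(c)
roi=np.zeros((480,640),bool);roi[255:330,260:340]=1
m=roi&(P[...,2]>.095)&(P[...,2]<.11)
v,u=np.where(m);q=P[m];print(len(q),u.min(),u.max(),v.min(),v.max(),np.median(q,0),q.mean(0),np.ptp(q,axis=0))
(cc,r)=cv2.minEnclosingCircle(q[:,:2].astype(np.float32));print(cc,r)
h=(P[...,2]>.046)&(P[...,2]<.054);h[:,:225]=0;h[:,430:]=0;h[:200]=0;h[365:]=0
k=cv2.minAreaRect(P[h][:,:2].astype(np.float32));print("housing",k)
m2=np.zeros_like(m);m2[205:275,310:405]=1;m2&=(P[...,2]>.105)&(P[...,2]<.12);print("guard top",P[m2].mean(0),m2.sum())
m3=np.zeros_like(m);m3[205:265,130:205]=1;m3&=(P[...,2]>.038)&(P[...,2]<.05);print("bowl rim",cv2.minEnclosingCircle(P[m3][:,:2].astype(np.float32)))
s=pickle.load(open("scene.pkl","rb"));print("jar",pt(s,220,240),pt(s,220,275),"cap side",pt(s,333,258),"roll",pt(s,75,250))
E
```

```text
709 283 313 277 307 [0.44896174 0.30482187 0.10276706] [0.4491168  0.30523126 0.10249085] [0.05202859 0.05224628 0.0124116 ]
(0.4488709270954132, 0.30531951785087585) 0.02698119916021824
housing ((0.5035043954849243, 0.25287672877311707), (0.17244157195091248, 0.3245602250099182), 45.91707229614258)
guard top [0.55553133 0.199654   0.1132644 ] 1062
bowl rim ((0.5639545917510986, 0.559412956237793), 0.06306193023920059)
jar [0.60954843 0.41605914 0.10302135] [0.61156167 0.42046161 0.03622517] cap side [0.43322245 0.32838992 0.09298017] roll [0.49170649 0.70091976 0.22558802]
```

>>> step_arm:
  delta_pos:
    - [0.3,-0.88,0]
    - [0.5,-0.88,0]
    - [0.64,-0.88,0]
    - [0.64,-0.88,0]
    - [0.64,-0.88,0]
    - [0.64,-0.88,0]
    - [0.64,-0.88,0]
    - [0.64,-0.88,0]
    - [0.7,-0.88,-0.5]
    - [0.75,-0.88,-0.5]
    - [0.75,-0.88,-0.5]
    - [0.8,-0.87,-0.5]
  turn: [-0.375,-0.375,-0.375,-0.375,-0.375,-0.375,-0.375,-0.375,-0.375,-0.375,-0.375,-0.375]
  grip: 0
  newtons: 12

```text
time: 1.3
ee_pos: [0.4502, 0.3032, 0.1712]
eef_rot: [0.466, 0.885, -0.0, -0.0]
ft_force: [0.2, 0.1, 0.4]
width: 0.0872
grip_force: 0.0
```

>>> step_arm:
  delta_pos:
    - [0,0,0]
    - [0,0,0]
    - [0,0,0]
  turn: [0,0,0]

```text
time: 1.6
ee_pos: [0.4488, 0.3059, 0.1724]
eef_rot: [0.464, 0.886, 0.0, -0.0]
ft_force: [0.4, -0.3, 0.4]
width: 0.0872
grip_force: 0.0
```

```bash
python3 - <<'E'
from h import *
s=read_state();print(s['joint_positions'].round(3),s['ee_pos'],s['eef_rot'],s['ft_force'])
c=camera("wrist");cv2.imwrite("pics/w1.png",c["image"][...,::-1]);P=cloud(c)
m=(P[...,2]>.094)&(P[...,2]<.108)&(np.hypot(P[...,0]-.449,P[...,1]-.305)<.04)
if m.any():
    q=P[m];print(m.sum(),q.mean(0),cv2.minEnclosingCircle(q[:,:2].astype(np.float32)))
E
```

```text
[-0.842  0.184  0.179  1.757 -0.035  1.204 -0.047] [0.44878409 0.30592881 0.17238604] [ 4.63977444e-01  8.85846990e-01  8.04038458e-05 -1.87831590e-04] [ 0.4308283  -0.25036986  0.44911916]
4935 [0.44814836 0.30642385 0.10157243] ((0.44960033893585205, 0.30454322695732117), 0.027214771136641502)
```

View pics/w1.png

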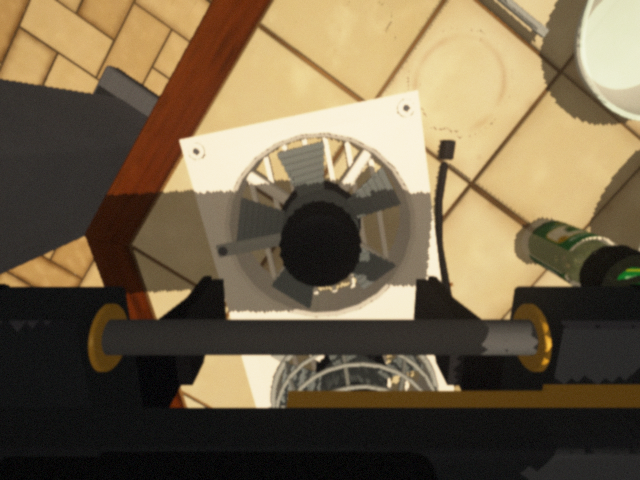

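The wrist view shows the cap at (320,243), centred between the fingers and in agreement with the top view. Descending and closing lightly.

>>> step_arm:
  delta_pos:
    - [0,0,-0.7]
    - [0,0,-0.7]
    - [0,0,-0.7]
    - [0,0,-0.7]
    - [0,0,-0.7]
    - [0,0,-0.4]
    - [0,0,-0.3]
    - [0,0,0]
    - [0,0,0]
  turn: [0,0,0,0,0,0,0,0,0]

```text
time: 2.55
ee_pos: [0.4494, 0.3059, 0.0682]
eef_rot: [0.464, 0.886, 0.0, 0.0]
ft_force: [0.3, 0.4, 0.3]
width: 0.0871
grip_force: 0.0
```

>>> step_arm:
  delta_pos:
    - [0,0,0]
    - [0,0,0]
    - [0,0,0]
    - [0,0,0]
    - [0,0,0]
    - [0,0,0]
    - [0,0,0]
    - [0,0,0]
    - [0,0,0]
    - [0,0,0]
  turn: [0,0,0,0,0,0,0,0,0,0]
  grip: 1
  newtons: 12

```text
time: 3.55
ee_pos: [0.4492, 0.3054, 0.0676]
eef_rot: [0.464, 0.886, 0.0, 0.0]
ft_force: [0.2, -0.2, 2.6]
width: 0.0522
grip_force: 12.0
```

```bash
python3 - <<'E'
from h import *
s=read_state();print(s)
E
```

```text
{'time': 3.55, 'joint_positions': array([-0.83057715,  0.29570562,  0.17194957,  1.86114337, -0.0596951 ,
        0.98953832, -0.02820643]), 'joint_vel': array([-0.00065642,  0.00049745, -0.0019994 ,  0.00061997,  0.00063749,
        0.00169947,  0.00103463]), 'joint_torque': array([-2.09470920e-02, -5.24309671e+01,  2.62109667e+00, -3.30346549e+01,
       -5.73290954e-02, -7.38081126e-02, -4.23960100e-04]), 'ee_pos': array([0.44919503, 0.30544993, 0.06762117]), 'eef_rot': array([4.64370083e-01, 8.85641249e-01, 6.36730325e-05, 2.86950034e-05]), 'ft_force': array([ 0.17474582, -0.16761857,  2.56419553]), 'torque': array([-0.01499395,  0.04210588,  0.00482772]), 'grip_force': 12.000131461300043, 'width': 0.05220726235737469}
```

>>> step_arm:
  delta_pos:
    - [0,0,0]
    - [0,0,0]
    - [0,0,0]
    - [0,0,0]
    - [0,0,0]
  turn: [0.15,0.15,0.15,0.15,0]

```text
time: 4.05
ee_pos: [0.4493, 0.3054, 0.0676]
eef_rot: [0.432, 0.902, 0.0, 0.0]
ft_force: [0.7, 0.6, 0.8]
width: 0.0525
grip_force: 12.0
```

```bash
cat > st.py <<'E'
from h import *
s=read_state();q=s['eef_rot'];print(s['time'],s['ee_pos'].round(4),s['torque'].round(3),s['ft_force'].round(2),'yaw',np.degrees(2*np.arctan2(q[1],q[0])).round(2),s['joint_positions'][-1].round(3),s['width'])
E
python3 st.py
```

```text
4.05 [0.4493 0.3054 0.0676] [-0.013 -0.233 -0.248] [0.7  0.58 0.79] yaw 128.82 0.042 0.052477930814797
```

>>> step_arm:
  delta_pos:
    - [0,0,0]
    - [0,0,0]
    - [0,0,0]
    - [0,0,0]
    - [0,0,0]
  turn: [-0.15,-0.15,-0.15,-0.15,0]

```text
time: 4.55
ee_pos: [0.4491, 0.3056, 0.0676]
eef_rot: [0.465, 0.885, 0.0, -0.0]
ft_force: [-0.2, 0.7, 2.2]
width: 0.0523
grip_force: 12.0
```

```bash
python3 st.py
```

```text
4.55 [0.4491 0.3056 0.0676] [-0.056  0.007 -0.057] [-0.19  0.68  2.19] yaw 124.62 -0.029 0.05225538948192295
```

>>> step_arm:
  delta_pos:
    - [0,0,0]
    - [0,0,0]
    - [0,0,0]
    - [0,0,0]
    - [0,0,0]
  turn: [-0.15,-0.15,-0.15,-0.15,0]

```text
time: 5.05
ee_pos: [0.4491, 0.3055, 0.0676]
eef_rot: [0.496, 0.868, 0.0, -0.0]
ft_force: [-0.0, 0.5, 2.2]
width: 0.052
grip_force: 12.0
```

```bash
python3 st.py
```

```text
5.05 [0.4491 0.3055 0.0676] [ 0.018  0.046 -0.007] [-0.    0.49  2.23] yaw 120.48 -0.098 0.05197300606006472
```

CCW met resistance (−0.25 Nm), while CW turned freely. I'll continue CW and check beyond 8°.

>>> step_arm:
  delta_pos:
    - [0,0,0]
    - [0,0,0]
    - [0,0,0]
    - [0,0,0]
    - [0,0,0]
  turn: [-0.15,-0.15,-0.15,-0.15,0]

```text
time: 5.55
ee_pos: [0.4492, 0.3055, 0.0676]
eef_rot: [0.527, 0.85, 0.0, 0.0]
ft_force: [0.4, 0.1, 4.0]
width: 0.0524
grip_force: 12.0
```

```bash
python3 st.py
```

```text
5.55 [0.4492 0.3055 0.0676] [-0.082  0.061 -0.012] [0.44 0.1  3.98] yaw 116.36 -0.167 0.05236968532197196
```

>>> step_arm:
  delta_pos:
    - [0,0,0]
    - [0,0,0]
    - [0,0,0]
    - [0,0,0]
    - [0,0,0]
  turn: [-0.15,-0.15,-0.15,-0.15,0]

```text
time: 6.05
ee_pos: [0.4492, 0.3055, 0.0676]
eef_rot: [0.558, 0.83, 0.0, 0.0]
ft_force: [-0.0, 0.1, 3.3]
width: 0.0524
grip_force: 12.0
```

```bash
python3 st.py
```

```text
6.05 [0.4492 0.3055 0.0676] [-0.039  0.005 -0.026] [-0.03  0.08  3.3 ] yaw 112.23 -0.236 0.052353337414555154
```

>>> step_arm:
  delta_pos:
    - [0,0,0]
    - [0,0,0]
    - [0,0,0]
    - [0,0,0]
    - [0,0,0]
    - [0,0,0]
    - [0,0,0]
    - [0,0,0]
    - [0,0,0]
    - [0,0,0]
    - [0,0,0]
    - [0,0,0]
  turn: [-0.5,-0.5,-0.5,-0.5,-0.5,-0.5,-0.5,-0.5,-0.5,-0.5,-0.5,0]

```text
time: 7.25
ee_pos: [0.4492, 0.3055, 0.0676]
eef_rot: [0.796, 0.605, 0.0, 0.0]
ft_force: [-0.9, -0.2, 3.1]
width: 0.0521
grip_force: 12.0
```

```bash
python3 st.py; python3 - <<'E'
from h import *
c=camera("wrist");P=cloud(c)
m=(P[...,2]>.094)&(P[...,2]<.118)&(np.hypot(P[...,0]-.449,P[...,1]-.305)<.02)
print(m.sum(),np.median(P[m],0))
E
```

```text
7.25 [0.4492 0.3055 0.0676] [-0.087  0.039  0.025] [-0.93 -0.2   3.11] yaw 74.42 -0.867 0.05209131475841558
4405 [0.44946204 0.31184773 0.10208454]
```

>>> step_arm:
  delta_pos:
    - [0,0,0]
    - [0,0,0]
    - [0,0,0]
    - [0,0,0]
    - [0,0,0]
    - [0,0,0]
    - [0,0,0]
    - [0,0,0]
    - [0,0,0]
    - [0,0,0]
    - [0,0,0]
    - [0,0,0]
  turn: [-0.5,-0.5,-0.5,-0.5,-0.5,-0.5,-0.5,-0.5,-0.5,-0.5,-0.5,0]

```text
time: 8.5
ee_pos: [0.4492, 0.3055, 0.0676]
eef_rot: [0.949, 0.315, 0.0, 0.0]
ft_force: [-0.7, -0.5, 4.0]
width: 0.0523
grip_force: 12.0
```

```bash
python3 st.py
```

```text
8.5 [0.4492 0.3055 0.0676] [-0.116  0.113  0.016] [-0.67 -0.49  4.  ] yaw 36.7 -1.494 0.052303698540004835
```

>>> step_arm:
  delta_pos:
    - [0,0,0]
    - [0,0,0]
    - [0,0,0]
    - [0,0,0]
    - [0,0,0]
    - [0,0,0]
    - [0,0,0]
    - [0,0,0]
    - [0,0,0]
    - [0,0,0]
    - [0,0,0]
    - [0,0,0]
  turn: [-0.5,-0.5,-0.5,-0.5,-0.5,-0.5,-0.5,-0.5,-0.5,-0.5,-0.5,0]

```text
time: 9.7
ee_pos: [0.4492, 0.3055, 0.0676]
eef_rot: [1.0, -0.009, 0.0, 0.0]
ft_force: [-0.4, 0.4, 3.8]
width: 0.0524
grip_force: 12.0
```

```bash
python3 st.py
```

```text
9.7 [0.4492 0.3055 0.0676] [-0.008  0.178 -0.006] [-0.39  0.42  3.76] yaw -1.06 -2.117 0.05239686918939657
```

Turned about 126°. Starting with a small lift to check the cap is free.

>>> step_arm:
  delta_pos:
    - [0,0,0]
    - [0,0,0.1]
    - [0,0,0.1]
    - [0,0,0.1]
    - [0,0,0.1]
    - [0,0,0]
  turn: [0,0,0,0,0,0]
  newtons: 15

```text
time: 10.3
ee_pos: [0.4493, 0.3056, 0.0779]
eef_rot: [1.0, -0.01, 0.0, -0.0]
ft_force: [0.2, 0.6, -1.3]
width: 0.0525
grip_force: 15.0
```

```bash
python3 st.py; python3 - <<'E'
from h import *
c=camera("wrist");P=cloud(c)
m=(P[...,2]>.094)&(P[...,2]<.125)&(np.hypot(P[...,0]-.449,P[...,1]-.305)<.02)
print(m.sum(),np.median(P[m],0))
E
```

```text
10.3 [0.4493 0.3056 0.0779] [-0.075  0.141  0.019] [ 0.2   0.63 -1.25] yaw -1.14 -2.125 0.05248146653988651
4317 [0.4572807  0.30498099 0.11222931]
```

The cap rose 10 mm with the fingers and there was no pull. Lifting straight up.

>>> step_arm:
  delta_pos:
    - [0,0,0.2]
    - [0,0,0.3]
    - [0,0,0.3]
    - [0,0,0.3]
    - [0,0,0.3]
    - [0,0,0.3]
    - [0,0,0.3]
    - [0,0,0.3]
    - [0,0,0.3]
    - [0,0,0.3]
    - [0,0,0.2]
    - [0,0,0.1]
  turn: [0,0,0,0,0,0,0,0,0,0,0,0]

```text
time: 11.55
ee_pos: [0.4493, 0.3056, 0.1582]
eef_rot: [1.0, -0.01, 0.0, -0.0]
ft_force: [-0.4, -0.2, -0.3]
width: 0.0522
grip_force: 15.0
```

>>> step_arm:
  delta_pos:
    - [0,0,0.1]
    - [0,0,0]
    - [0,0,0]
    - [0,0,0]
    - [0,0,0]
    - [0,0,0]
    - [0,0,0]
    - [0,0,0]
  turn: [0,0,0,0,0,0,0,0]

```text
time: 12.35
ee_pos: [0.4491, 0.3055, 0.1601]
eef_rot: [1.0, -0.01, -0.0, 0.0]
ft_force: [0.0, -0.2, -0.0]
width: 0.0527
grip_force: 15.0
```

```bash
python3 st.py; python3 - <<'E'
from h import *
c=camera("wrist");P=cloud(c)
m=(P[...,2]>.15)&(P[...,2]<.22)&(np.hypot(P[...,0]-.449,P[...,1]-.305)<.02)
print(m.sum(),np.median(P[m],0))
s=camera("scene");cv2.imwrite("pics/s2.png",s["image"][...,::-1])
E
```

```text
12.35 [0.4491 0.3055 0.1601] [-0.055  0.201 -0.005] [ 0.02 -0.22 -0.03] yaw -1.16 -2.173 0.05266498134414908
4322 [0.45731446 0.30498899 0.19433828]
```

View pics/s2.png

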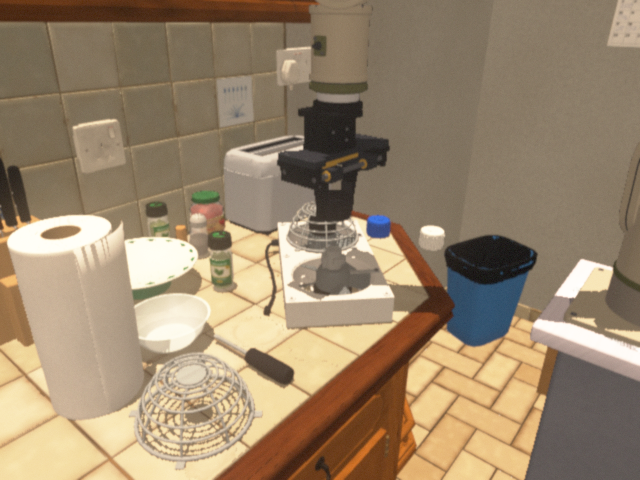

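The cap is held at about (335,200), with its top at z≈0.194, roughly 92 mm above its seat. The neck is bare at (335,260), and the bowl (170,325) and jar (220,260) haven't moved.

```bash
python3 -c "
from bench import *
print(close_job())"
```

```text
the job is handed in; nothing more can be done
None
```

The hub cap had a reverse thread: I turned it about 126° clockwise and lifted it straight off. I handed the job in with the cap held upright and still about 9 cm above its seat, and with the bowl and spice jar not moved; the hand-in gave no verdict.

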